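# Hold an enabling switch at its middle position with its key

## Robot

A 7-joint arm with a two-finger parallel gripper is mounted at the origin on the work surface. World frame = base frame: x ahead of the robot, y to its left, z up, the work surface at z = 0. Lengths are in m, angles in rad, forces in N, time in s.
With the tool pointing down it reaches from about 0.425 to 0.825 m from the base axis. Payload 3.6 kg.
Tool frame: the origin (TCP) lies at the very end of the fingers, on their centre line; the grasp point (between the pads) lies bot.pinch_z behind it (bot.pinch_z is the distance from the TCP to the grasp point, in m); z points along the fingers, y is the line along which they close (so a half turn about z gives the same grasp; the last joint's range is limited). The gripper opens to 93 mm and grips with 3 to 60 N. Pads are 15 mm wide; open, the fingers measure 128 mm over their backs; the gripper's body (75 mm by 188 mm) begins 65 mm behind the grasp point.
Start: joints at [-1.224, 0.615, -0.013, 1.423, 0.008, 1.103, -0.04], TCP at [0.237, 0.605, 0.219] pointing down, gripper open.
Joint ranges: [-3.12, 3.12], [-0.3, 2.06], [-1.34, 1.32], [0.26, 2.42], [-1.36, 4.5], [0.01, 1.98], [-2.84, 2.84]. Speed limits (rad/s): [2.79, 2.79, 3.14, 3.14, 3.14, 3.14, 3.14].

## Interface

Orientations are given as a rotation vector (axis times angle).
In Python, from rig import bot gives the robot as it stands.
- The arm moves only by the tool move_arm, never from a script. Its argument "increments" is a list of rows, each a list of 7 numbers: the opening, from 0 (shut) to 1 (fully open), then the shift along the tool's x, y, z in m, then the turn, a rotation vector about the tool's x, y, z in degrees. A call has 1 to 20 rows; each row shifts and turns the commanded pose from where the row before left it, along the tool's axes as they then stand; what a row does not reach is not made up. A row lasts 1/10 s, in which the tool goes at most 50 mm and 8.59 degrees, less where a joint would pass 70% of its speed; a pose out of reach is approached as far as the arm can. A call with a gripper value outside its range is refused whole. The fingers move at their own pace and stop on an object; "force" is the grip in N (left out, the last holds). Time passes only in rows, so rows that do not move let the fingers close. It gives the time, the measured TCP pose, the force, the opening and the grip force at its end, in the units of the state.
- bot.read_state(): the state, without advancing time (a new reading comes with each control period).
- bot.grab_frame(name): name is "scene" or "top"; returns the picture (384x512x3 uint8, red, green, blue); there is no depth.
- bot.camera_info(name): a dict with "fovy" (degrees; the focal length in pixels is half the picture's height over the tangent of half this angle, whatever the lens; pixels are square), "cx", "cy" (the principal point, pixels), "k1" (the pictures are not rectified: a ray, as slopes to the right and down, at radius r is drawn at 1 + k1 r^2 times it, then the intrinsics apply), "R" (3x3) and "t" (3): a world point X has camera coordinates R X + t. Camera axes: x right, y down, z forward; pixel columns grow to the right and rows downward; lengths in m; the calibration is good to about 2 mm. A picture is of the moment at which its call begins. camera_info takes no time and is no camera call.
- bot.sign_off(): hands the job in; it is judged then, once.
The state is a dict: "clock": time; "joint_pos": joint angles; "joint_vel": joint speeds; "joint_efforts": joint torques, N m; "position": TCP position; "eef_rot": TCP orientation; "force": force on the tool from outside, world axes, zero at the start; "wrist_torque": the same for the moment, N m; "finger_gap": finger opening in m; "grip_force": force on a finger pad.
Only numpy, scipy, OpenCV 4.12 (cv2) and the standard library are available. Lean on these libraries where they do the work, as an engineer would, in place of code of your own. Each camera call takes 0.05 s, during which the arm holds its last target. There are 200 camera calls.

## Task

Pick the switch key (the steel fitting with a collar part-way up) out of the tray, lower its nose into the guard tube on the control pod and press the spring plunger down to its middle position, 7 mm in, never on to the stop, which trips the switch. Finish while still gripping the key and holding the plunger steadily there, key upright; leave the other fittings and the things on the bench where they stand.

Things in the scene. Friction and masses are not known exactly. Their poses are not given: they have to be found in the camera images.
- key_mid (a point): The switch key: a bare steel turned part, 80 mm tall, loose and standing upright in the tray. From its foot up: a round nose 20 mm in diameter and 30 mm long, a thin collar 36 mm in diameter and 6 mm thick, then a plain round grip 24 mm in diameter and 44 mm long up to the flat top. It is the only fitting with a collar part-way up. About 0.16 kg. This point is on its axis, half-way up (40 mm above its foot); z runs along its axis, up.
- rim (a point): Centre of the mouth of the round aluminium guard tube on the white control pod (a fixed box 130 x 150 mm, 60 mm high, with a small keypad and screen beside the tube). The tube stands 30 mm out of the pod's top, its mouth is 90 mm above the bench; outside diameter 48 mm, bore 30 mm. z is up.
- plunger (a joint): Travel in m of the black spring plunger (27 mm in diameter, flat top) of the three-position enabling switch, straight down inside the guard tube: 0 released, 0.007 middle position (enabled), 0.014 at the stop (tripped). It springs back when let go: about 4 N starts it, about 8 N holds it at the middle, about 13 N takes it to the stop.
- plunger_top (a point): Centre of the plunger's flat top, which it follows; released it lies 14 mm below the mouth of the guard tube. With the plunger in its middle position the underside of the key's collar stands 9 mm above the mouth of the tube.
- tray: White plastic tray, fixed, 200 x 260 mm outside, walls 35 mm high and 4 mm thick, floor about 4 mm thick; five steel fittings stand in it, at least 65 mm apart centre to centre. Origin under its centre, z up.
- plain_mid (a point): Bystander in the tray: plain steel cylinder, 24 mm in diameter, 80 mm tall, no collar. This point is on its axis, half-way up; z up.
- mushroom_mid (a point): Bystander in the tray: steel pin 20 mm in diameter, 72 mm tall, with a 36 mm head at the very top. This point is on its axis, half-way up; z up.
- weight_mid (a point): Bystander in the tray: short steel weight, 46 mm tall, 36 mm wide at the bottom with a small knob on top. This point is on its axis, half-way up; z up.
- footed_mid (a point): Bystander in the tray: steel post 22 mm in diameter, 60 mm tall, on a 36 mm flange at the very bottom. This point is on its axis, half-way up; z up.
- beaker_mid (a point): Bystander on the bench: empty glass beaker, 74 mm wide, 75 mm tall. This point is on its axis, half-way up; z up.
- bottle_mid (a point): Bystander on the bench: brown glass bottle, 60 mm wide, 110 mm tall. This point is on its axis, half-way up; z up.
- jar_mid (a point): Bystander on the bench: white plastic jar, 60 mm wide, 70 mm tall. This point is on its axis, half-way up; z up.
- mortar_mid (a point): Bystander on the bench: white ceramic bowl, 100 mm wide, 50 mm tall. This point is on its axis, half-way up; z up.
Things that resemble listed ones, but are neither listed nor needed, are in the scene too. What is shaped like the part that bears footed_mid but green or orange is not meant.

How it is judged:
By the outcome, as a careful person would: the job done as asked, in the order asked, and still so for the second after the job is handed in, while the arm keeps its last pose, push and grip.
It also fails if it takes over 45 s, if anything falls off the work surface, if the arm or the gripper's body presses on something with over 40 N, if the wrist force passes 120 N, or if a joint passes its speed limit or range.

## Working session

There is one attempt and no reset: what is moved stays moved. The work goes in short steps, Python scripts to look and compute and a tool call to move; the robot and the scene stay as the last step left them, time stands still between calls to the robot, and variables do not carry over. Pictures are saved under pics/ and viewed, at most 10 in all, crops included, and the job is handed in when it is done.

Besides the shell and the picture viewer there is one more tool, called after "Call:" in YAML: its name, and indented under it one key for each argument. move_arm: Moves the arm, as the interface text tells. Its arguments: {"type":"object","properties":{"increments":{"type":"array","items":{"type":"array","items":{"type":"number"}}},"force":{"type":"number"}},"required":["increments"]}

```bash
mkdir -p pics; python3 - <<'E'
from rig import bot
import cv2
for n in("scene","top"):
    cv2.imwrite(f"pics/{n}0.png",cv2.resize(bot.grab_frame(n),None,fx=1.5,fy=1.5,interpolation=cv2.INTER_CUBIC)[:,:,::-1])
    print(n,bot.camera_info(n))
print(bot.pinch_z,bot.read_state())
E
```

```text
scene {'fovy': 42.405528362779975, 'cx': 258.37617898776716, 'cy': 185.69423630375843, 'k1': 0.0671286529165925, 'R': array([[ 0.57184953,  0.82029554, -0.01016559],
       [ 0.60763646, -0.43185946, -0.66653983],
       [-0.55114975,  0.37498351, -0.74540011]]), 't': array([-0.31672919, -0.34710797,  1.59247102])}
top {'fovy': 54.91347440965332, 'cx': 256.9296851081829, 'cy': 185.9363239248003, 'k1': 0.03977299632850529, 'R': array([[-0.00671875, -0.99994339, -0.00825053],
       [-0.98181325,  0.00816193, -0.18967372],
       [ 0.18973032,  0.00682611, -0.98181251]]), 't': array([-0.03534405,  0.62194265,  0.82853439])}
0.0188 {'clock': 0.1, 'joint_pos': array([-1.22448096,  0.61578488, -0.01264649,  1.42469251,  0.00812343,
        1.10341326, -0.0404214 ]), 'joint_vel': array([-0.00098506, -0.00186408,  0.00078118, -0.00307374, -0.00161141,
       -0.00069366, -0.00146033]), 'joint_efforts': array([ 1.21928686e-03, -4.60040331e+01,  2.09928215e-01, -1.66243494e+01,
       -6.11560140e-02,  1.69527851e-02,  1.23744435e-04]), 'position': array([0.23648151, 0.60470871, 0.21763665]), 'eef_rot': array([-0.58203776, -3.08680987,  0.00347741]), 'force': array([ 0.54390709,  0.28109023, -0.16482717]), 'wrist_torque': array([ 0.05274918, -0.02252089,  0.05369766]), 'grip_force': 0.0, 'finger_gap': 0.09362001645057935}
```

View pics/scene0.png

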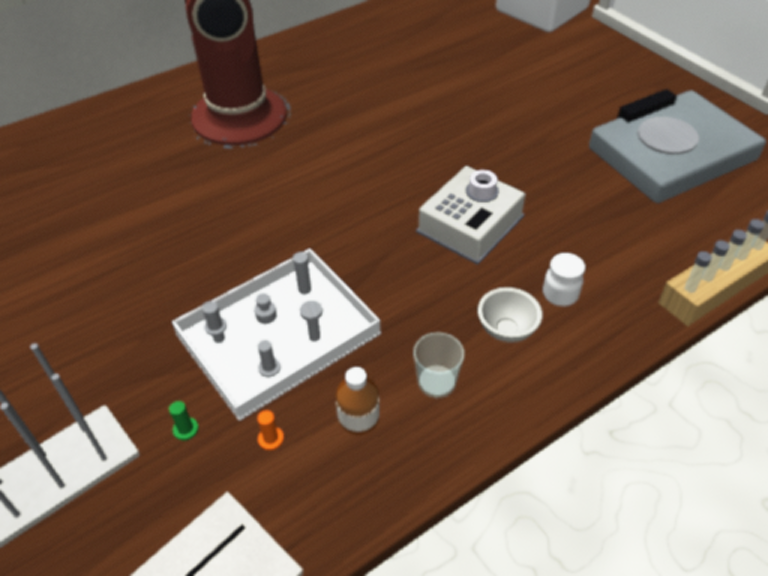

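View pics/top0.png

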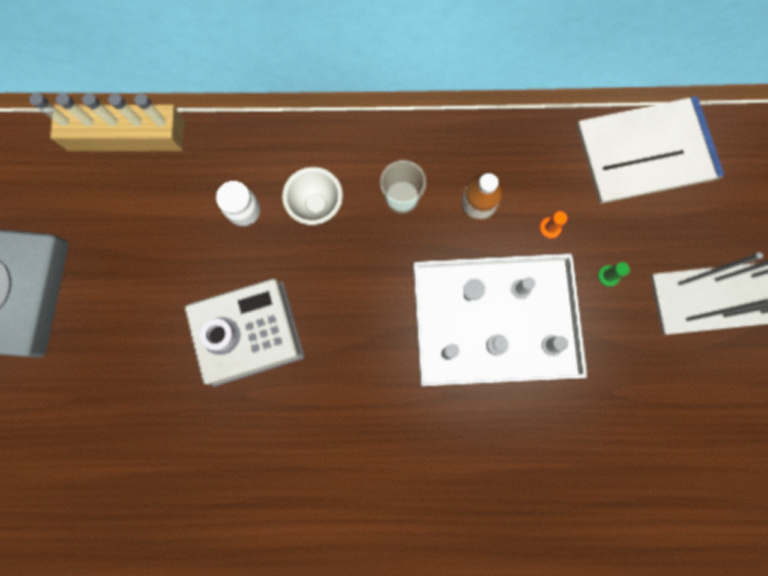

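The scene view shows the key (collar part-way) at about (213,318)/1.5, and the guard tube mouth at about (483,178)/1.5. In the top view the key is at about (555,345)/1.5 and the mouth at about (217,335)/1.5. Next I'll enlarge crops of these.

```bash
python3 - <<'E'
from rig import bot
import cv2,numpy as np
s=bot.grab_frame("scene");t=bot.grab_frame("top")
def c(im,x,y,w=36,h=36): return cv2.resize(im[y:y+h,x:x+w],(w*8,h*8),interpolation=cv2.INTER_CUBIC)
# crop origins: scene key (124,194), scene rim (304,106); top key (350,212), top rim (126,206)
a=np.hstack([c(s,124,194),c(s,304,106)]);b=np.hstack([c(t,350,212),c(t,126,206)])
m=np.vstack([a,b])
for i in range(0,576,40):
    m[i,::8]=(255,0,0); m[::8,i]=(255,0,0)
cv2.imwrite("pics/crop.png",m[:,:,::-1])
E
```

```text
(no output)
```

View pics/crop.png

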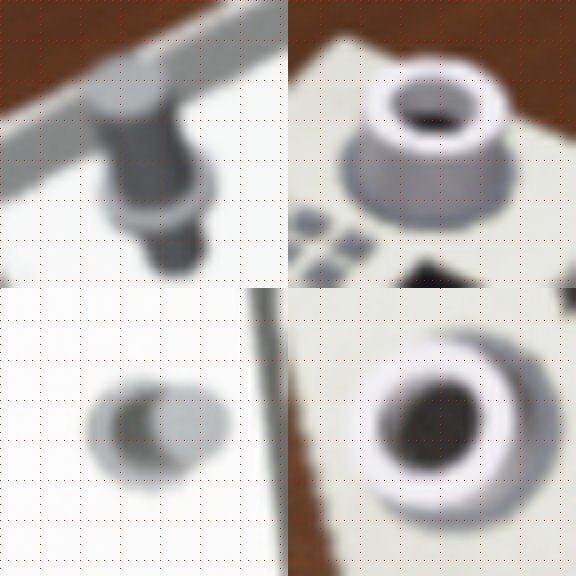

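The crops show these centres, in crop pixels:

| | scene crop | top crop |
|---|---|---|
| Key top | (127,84) | (190,135) |
| Tube mouth | (147,104.5) | (144.5,134.5) |
| Key collar | – | (150,145) |

```bash
cat > h.py <<'E'
from rig import bot
import numpy as np, cv2
from scipy.optimize import least_squares
def proj(n,X):
    c=bot.camera_info(n);p=c["R"]@X+c["t"];s=p[:2]/p[2]
    f=192/np.tan(np.radians(c["fovy"]/2)); s=s*(1+c["k1"]*(s@s))
    return f*s+[c["cx"],c["cy"]]
def tri(ps,pt):
    r=least_squares(lambda X:np.r_[proj("scene",X)-ps,proj("top",X)-pt],[.5,0,.05]);return r.x,r.fun
def onz(n,p,z): return least_squares(lambda q:proj(n,np.r_[q,z])-p,[.5,0]).x
def px(o,c): return np.array(o)+(np.array(c)+.5)/8-.5
E
python3 - <<'E'
from h import *
from scipy.spatial.transform import Rotation as R
np.set_printoptions(precision=4,suppress=True)
print(tri(px((124,194),(127,84)),px((350,212),(190,135))))
print(tri(px((304,106),(147,104.5)),px((126,206),(144.5,134.5))))
print("collar",onz("top",px((350,212),(150,145)),.040))
print("keytop z.084",onz("top",px((350,212),(190,135)),.084),onz("scene",px((124,194),(127,84)),.084))
print("rim .09",onz("top",px((126,206),(144.5,134.5)),.09),onz("scene",px((304,106),(147,104.5)),.09))
for n,s,t in [("weight",(265,300),(497,342)),("footed",(266,345),(526,285)),("plain",(301,259),(452,350)),("mush",(312,310),(474,289)),("bottle",(356,376),(489,183))]:
    print(n,tri(np.array(s)/1.5,np.array(t)/1.5))
for n,p in [("traycorners",q) for q in ((415,262),(571,256),(585,376),(422,384))]: print(onz("top",np.array(p)/1.5,.035))
s=bot.read_state();M=R.from_rotvec(s["eef_rot"]).as_matrix();print(M,s["position"])
E
```

```text
(array([ 0.5166, -0.3034,  0.084 ]), array([-0.0923, -0.0063, -0.0809, -0.0388]))
(array([0.534 , 0.2185, 0.0902]), array([-0.4637,  0.1452, -0.3565, -0.2082]))
collar [ 0.5169 -0.3049]
keytop z.084 [ 0.5165 -0.3036] [ 0.5167 -0.3032]
rim .09 [0.5336 0.2177] [0.5341 0.2201]
weight (array([ 0.5212, -0.2165,  0.0431]), array([-0.1245,  0.    , -0.1093, -0.0542]))
footed (array([ 0.611 , -0.2628,  0.0572]), array([-0.6333, -0.0005, -0.5959, -0.2973]))
plain (array([ 0.5073, -0.1395,  0.0794]), array([-0.7718,  0.036 , -0.6454, -0.3275]))
mush (array([ 0.6031, -0.1773,  0.0713]), array([-0.8924,  0.0499, -0.8099, -0.4147]))
bottle (array([ 0.765 , -0.2009,  0.1066]), array([-0.9671,  0.0974, -0.9812, -0.5152]))
[ 0.6545 -0.089 ]
[ 0.6623 -0.346 ]
[ 0.4676 -0.3539]
[ 0.4562 -0.0967]
[[-0.9313  0.3642 -0.0006]
 [ 0.3642  0.9313 -0.0014]
 [-0.     -0.0015 -1.    ]] [0.2366 0.6049 0.218 ]
```

Call:
move_arm:
  increments:
    - [0.6, -0.04, -0.017, 0, 0, 0, 0]
    - [0.6, -0.04, -0.017, 0, 0, 0, 0]
    - [0.6, -0.04, -0.017, 0, 0, 0, 0]
    - [0.6, -0.04, -0.017, 0, 0, 0, 0]
    - [0.6, -0.04, -0.017, 0, 0, 0, 0]
    - [0.6, -0.04, -0.017, 0, 0, 0, 0]
    - [0.6, -0.04, -0.017, 0, 0, 0, 0]
    - [0.6, -0.04, -0.017, 0, 0, 0, 0]
    - [0.6, -0.04, -0.017, 0, 0, 0, 0]
    - [0.6, -0.04, -0.017, 0, 0, 0, 0]
    - [0.6, -0.0135, -0.041, 0, 0, 0, 0]
    - [0.6, -0.0135, -0.041, 0, 0, 0, 0]
    - [0.6, -0.0135, -0.041, 0, 0, 0, 0]
    - [0.6, -0.0135, -0.041, 0, 0, 0, 0]
    - [0.6, -0.0135, -0.041, 0, 0, 0, 0]
    - [0.6, -0.0135, -0.041, 0, 0, 0, 0]
    - [0.6, -0.0135, -0.041, 0, 0, 0, 0]
    - [0.6, -0.0135, -0.041, 0, 0, 0, 0]
    - [0.6, -0.0135, -0.041, 0, 0, 0, 0]
    - [0.6, -0.0135, -0.041, 0, 0, 0, 0]
  force: 30

```text
clock: 2.2
position: [0.5234, -0.1313, 0.2187]
eef_rot: [0.582, 3.087, 0.0]
force: [0.6, 0.6, 0.4]
finger_gap: 0.0553
grip_force: 0.0
```

Call:
move_arm:
  increments:
    - [0.6, -0.0135, -0.041, 0, 0, 0, 0]
    - [0.6, -0.0135, -0.041, 0, 0, 0, 0]
    - [0.6, -0.0135, -0.041, 0, 0, 0, 0]
    - [0.6, -0.0135, -0.041, 0, 0, 0, 0]
    - [0.6, 0, 0, 0, 0, 0, 0]
    - [0.6, 0, 0, 0, 0, 0, 0]
    - [0.6, 0, 0, 0, 0, 0, 0]

```text
clock: 2.9
position: [0.5148, -0.3001, 0.2184]
eef_rot: [-0.578, -3.087, -0.003]
force: [0.0, 0.9, -0.5]
finger_gap: 0.0559
grip_force: 0.0
```

```bash
cat >> h.py <<'E'
from scipy.spatial.transform import Rotation as Ro
np.set_printoptions(precision=4,suppress=True)
def go(T):
    s=bot.read_state();M=Ro.from_rotvec(s["eef_rot"]).as_matrix()
    print("pos",s["position"],"delta tool",M.T@(np.array(T)-s["position"]),"rot vs ref",np.degrees((Ro.from_matrix(M).inv()*Ro.from_matrix([[-.9313,.3642,0],[.3642,.9313,0],[0,0,-1]])).as_rotvec()),"F",s["force"],"gap",s["finger_gap"],s["grip_force"],"q7",s["joint_pos"][6],"t",s["clock"])
E
python3 -c "
from h import *
go([.5167,-.304,.048])"
```

```text
pos [ 0.5148 -0.3001  0.2184] delta tool [-0.0033 -0.0033  0.1704] rot vs ref [ 0.0954 -0.0429  0.1358] F [ 0.0029  0.8614 -0.4586] gap 0.05591908866916226 0.0 q7 1.7303825077885744 t 2.9
```

Call:
move_arm:
  increments:
    - [0.6, -0.0033, -0.0033, 0.03, 0, 0, 0]
    - [0.6, 0, 0, 0.04, 0, 0, 0]
    - [0.6, 0, 0, 0.04, 0, 0, 0]
    - [0.6, 0, 0, 0.03, 0, 0, 0]
    - [0.6, 0, 0, 0.02, 0, 0, 0]
    - [0.6, 0, 0, 0.01, 0, 0, 0]
    - [0.6, 0, 0, 0, 0, 0, 0]
    - [0.6, 0, 0, 0, 0, 0, 0]
    - [0, 0, 0, 0, 0, 0, 0]
    - [0, 0, 0, 0, 0, 0, 0]
    - [0, 0, 0, 0, 0, 0, 0]
    - [0, 0, 0, 0, 0, 0, 0]
    - [0, 0, 0, 0, 0, 0, 0]
    - [0, 0, 0, 0, 0, 0, 0]
  force: 45

```text
clock: 4.3
position: [0.5165, -0.3062, 0.049]
eef_rot: [0.582, 3.087, 0.0]
force: [-0.1, 0.8, 2.9]
finger_gap: 0.0227
grip_force: 45.0
```

```bash
python3 -c "
from h import *
go([.5167,-.304,.048])"
```

```text
pos [ 0.5165 -0.3062  0.049 ] delta tool [0.0006 0.0021 0.001 ] rot vs ref [0.0168 0.0242 0.0099] F [-0.1296  0.7512  2.8899] gap 0.02266348632301242 44.98164474964142 q7 1.7483760170906937 t 4.3
```

Call:
move_arm:
  increments:
    - [0, 0, 0, -0.01, 0, 0, 0]
    - [0, 0, 0, -0.025, 0, 0, 0]
    - [0, 0, 0, -0.04, 0, 0, 0]
    - [0, 0, 0, -0.04, 0, 0, 0]
    - [0, 0, 0, -0.025, 0, 0, 0]
    - [0, 0, 0, -0.01, 0, 0, 0]

```text
clock: 4.9
position: [0.5171, -0.3073, 0.202]
eef_rot: [0.582, 3.082, -0.003]
force: [-0.6, -0.1, -2.0]
finger_gap: 0.0225
grip_force: 45.0
```

Call:
move_arm:
  increments:
    - [0, 0.0065, 0.018, 0, 0, 0, 0]
    - [0, 0.0125, 0.0354, 0, 0, 0, 0]
    - [0, 0.0125, 0.0354, 0, 0, 0, 0]
    - [0, 0.0125, 0.0354, 0, 0, 0, 0]
    - [0, 0.0125, 0.0354, 0, 0, 0, 0]
    - [0, 0.0125, 0.0354, 0, 0, 0, 0]
    - [0, 0.0125, 0.0354, 0, 0, 0, 0]
    - [0, 0.0125, 0.0354, 0, 0, 0, 0]
    - [0, 0.0125, 0.0354, 0, 0, 0, 0]
    - [0, 0.0125, 0.0354, 0, 0, 0, 0]
    - [0, 0.0125, 0.0354, 0, 0, 0, 0]
    - [0, 0.0125, 0.0354, 0, 0, 0, 0]
    - [0, 0.0125, 0.0354, 0, 0, 0, 0]
    - [0, 0.0125, 0.0354, 0, 0, 0, 0]
    - [0, 0.006, 0.0175, 0, 0, 0, 0]
    - [0, 0, 0, 0, 0, 0, 0]
    - [0, 0, 0, 0, 0, 0, 0]
    - [0, 0, 0, 0, 0, 0, 0]
    - [0, 0, 0, 0, 0, 0, 0]

```text
clock: 6.8
position: [0.534, 0.2166, 0.1986]
eef_rot: [-0.588, -3.086, 0.002]
force: [-0.1, -0.3, -2.2]
finger_gap: 0.0224
grip_force: 45.0
```

```bash
python3 - <<'E'
from h import *
go([.534,.219,.199])
s=bot.grab_frame("scene");t=bot.grab_frame("top")
def c(im,X,o):
    x,y=(proj(o,np.array(X))-[25,25]).astype(int); print(o,x,y); return cv2.resize(im[y:y+50,x:x+50],(400,400),interpolation=cv2.INTER_CUBIC)
m=np.hstack([c(s,[.534,.219,.13],"scene"),c(t,[.534,.219,.13],"top")])
cv2.imwrite("pics/over.png",m[:,:,::-1])
E
```

```text
pos [0.534  0.2166 0.1986] delta tool [ 0.0009  0.0023 -0.0005] rot vs ref [-0.0832  0.0132 -0.2044] F [-0.0916 -0.3335 -2.1638] gap 0.022354888664116356 44.97621417045593 q7 0.7869644018419644 t 6.8
scene 297 81
top 112 195
```

View pics/over.png

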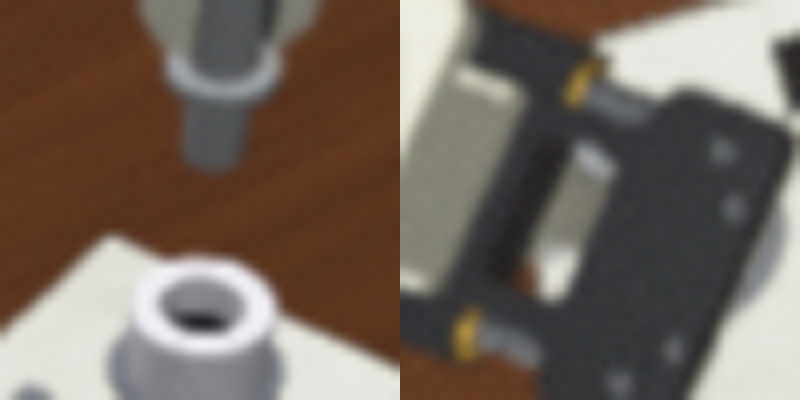

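The scene view shows the key upright, with the nose foot ellipse centred near (212,157) in the crop and the tube mouth near (204,305). In the top view the gripper hides the key.

```bash
python3 - <<'E'
from h import *
o=(297,81)
f=px(o,(212,157));r=px(o,(204.5,305))
print(f,proj("scene",np.array([.534,.2166,.1536])))
print("foot xy",onz("scene",f,.1536),"rim xy",onz("scene",r,.09), "collar top ell (223,68)",onz("scene",px(o,(223,66)),.1896))
E
```

```text
[323.0625 100.1875] [323.0447  99.9089]
foot xy [0.5349 0.2159] rim xy [0.5346 0.2203] collar top ell (223,68) [0.5355 0.2156]
```

Call:
move_arm:
  increments:
    - [0, 0.001, 0.0023, 0.01, 0, 0, 0]
    - [0, 0, 0, 0.02, 0, 0, 0]
    - [0, 0, 0, 0.015, 0, 0, 0]
    - [0, 0, 0, 0.01, 0, 0, 0]
    - [0, 0, 0, 0.006, 0, 0, 0]
    - [0, 0, 0, 0.005, 0, 0, 0]
    - [0, 0, 0, 0, 0, 0, 0]
    - [0, 0, 0, 0, 0, 0, 0]
    - [0, 0, 0, 0, 0, 0, 0]

```text
clock: 7.8
position: [0.5341, 0.2217, 0.1333]
eef_rot: [0.582, 3.086, 0.001]
force: [-0.4, 0.1, -1.6]
finger_gap: 0.0226
grip_force: 45.0
```

```bash
python3 - <<'E'
from h import *
go([.534,.219,.114])
s=bot.grab_frame("scene");t=bot.grab_frame("top")
def c(im,X,o):
    x,y=(proj(o,np.array(X))-[25,25]).astype(int); print(o,x,y); return cv2.resize(im[y:y+50,x:x+50],(400,400),interpolation=cv2.INTER_CUBIC)
m=np.hstack([c(s,[.534,.219,.1],"scene"),c(t,[.534,.219,.1],"top")])
cv2.imwrite("pics/in.png",m[:,:,::-1])
E
```

```text
pos [0.5341 0.2217 0.1333] delta tool [-0.0009 -0.0026  0.0193] rot vs ref [ 0.0527  0.0542 -0.0029] F [-0.3702  0.0859 -1.5715] gap 0.022610894536866977 44.97636437416077 q7 0.7841611588299715 t 7.8
scene 296 90
top 116 196
```

View pics/in.png

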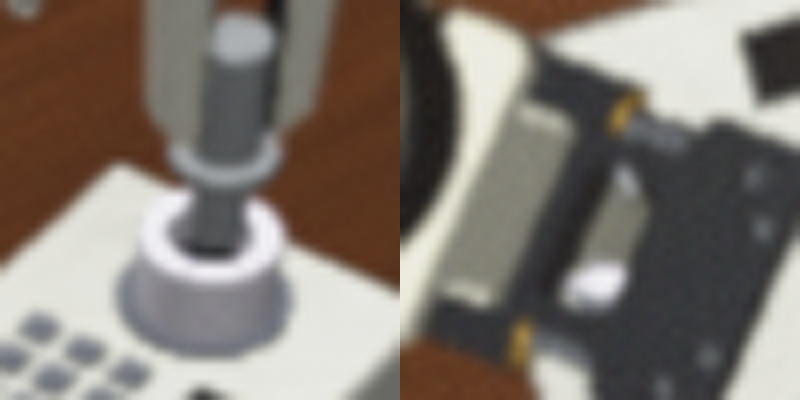

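The left crop shows the nose inside the tube mouth: nose centre at about x=214, mouth centre at about x=211. It is centred to about 1 mm with free bore all round, so I'll press slowly, guided by force.

Call:
move_arm:
  increments:
    - [0, 0, 0, 0.003, 0, 0, 0]
    - [0, 0, 0, 0.003, 0, 0, 0]
    - [0, 0, 0, 0.002, 0, 0, 0]
    - [0, 0, 0, 0, 0, 0, 0]
    - [0, 0, 0, 0, 0, 0, 0]
    - [0, 0, 0, 0, 0, 0, 0]

```text
clock: 8.5
position: [0.5337, 0.2216, 0.1247]
eef_rot: [0.582, 3.087, 0.0]
force: [-1.0, -0.0, -1.6]
finger_gap: 0.0227
grip_force: 45.0
```

Call:
move_arm:
  increments:
    - [0, 0, 0, 0.001, 0, 0, 0]
    - [0, 0, 0, 0, 0, 0, 0]
    - [0, 0, 0, 0, 0, 0, 0]

```text
clock: 8.8
position: [0.5336, 0.2216, 0.1236]
eef_rot: [-0.582, -3.087, 0.0]
force: [0.7, 0.9, -1.1]
finger_gap: 0.0224
grip_force: 45.0
```

Call:
move_arm:
  increments:
    - [0, 0, 0, 0.001, 0, 0, 0]
    - [0, 0, 0, 0, 0, 0, 0]
    - [0, 0, 0, 0, 0, 0, 0]

```text
clock: 9.1
position: [0.5336, 0.2215, 0.1226]
eef_rot: [-0.582, -3.087, 0.0]
force: [-0.1, -0.1, -1.9]
finger_gap: 0.0227
grip_force: 45.0
```

Call:
move_arm:
  increments:
    - [0, 0, 0, 0.001, 0, 0, 0]
    - [0, 0, 0, 0, 0, 0, 0]
    - [0, 0, 0, 0, 0, 0, 0]

```text
clock: 9.4
position: [0.5336, 0.2215, 0.1216]
eef_rot: [-0.582, -3.087, 0.0]
force: [0.1, 0.1, -1.6]
finger_gap: 0.0228
grip_force: 45.0
```

Call:
move_arm:
  increments:
    - [0, 0, 0, 0.001, 0, 0, 0]
    - [0, 0, 0, 0, 0, 0, 0]
    - [0, 0, 0, 0, 0, 0, 0]

```text
clock: 9.7
position: [0.5338, 0.2216, 0.121]
eef_rot: [0.582, 3.087, 0.0]
force: [-0.3, -0.4, 1.0]
finger_gap: 0.023
grip_force: 45.0
```

Call:
move_arm:
  increments:
    - [0, 0, 0, 0.001, 0, 0, 0]
    - [0, 0, 0, 0, 0, 0, 0]
    - [0, 0, 0, 0, 0, 0, 0]

```text
clock: 10.0
position: [0.5338, 0.2216, 0.12]
eef_rot: [0.582, 3.087, 0.0]
force: [-0.4, -0.7, 3.5]
finger_gap: 0.0225
grip_force: 45.0
```

Call:
move_arm:
  increments:
    - [0, 0, 0, 0.001, 0, 0, 0]
    - [0, 0, 0, 0, 0, 0, 0]
    - [0, 0, 0, 0, 0, 0, 0]

```text
clock: 10.3
position: [0.5338, 0.2216, 0.1188]
eef_rot: [0.582, 3.087, 0.0]
force: [-1.7, -0.9, 3.0]
finger_gap: 0.023
grip_force: 45.0
```

Call:
move_arm:
  increments:
    - [0, 0, 0, 0.001, 0, 0, 0]
    - [0, 0, 0, 0, 0, 0, 0]
    - [0, 0, 0, 0, 0, 0, 0]

```text
clock: 10.6
position: [0.5338, 0.2216, 0.1177]
eef_rot: [0.582, 3.087, 0.0]
force: [-0.3, 0.4, 4.1]
finger_gap: 0.0226
grip_force: 45.0
```

Call:
move_arm:
  increments:
    - [0, 0, 0, 0.001, 0, 0, 0]
    - [0, 0, 0, 0.001, 0, 0, 0]
    - [0, 0, 0, 0, 0, 0, 0]
    - [0, 0, 0, 0, 0, 0, 0]
    - [0, 0, 0, 0, 0, 0, 0]

```text
clock: 11.1
position: [0.5338, 0.2216, 0.1158]
eef_rot: [0.582, 3.087, 0.0]
force: [-1.1, -0.1, 5.3]
finger_gap: 0.0229
grip_force: 45.0
```

Call:
move_arm:
  increments:
    - [0, 0, 0, 0.001, 0, 0, 0]
    - [0, 0, 0, 0, 0, 0, 0]
    - [0, 0, 0, 0, 0, 0, 0]
    - [0, 0, 0, 0, 0, 0, 0]

```text
clock: 11.5
position: [0.5338, 0.2216, 0.1149]
eef_rot: [0.582, 3.087, 0.0]
force: [-0.8, 0.1, 6.1]
finger_gap: 0.0226
grip_force: 45.0
```

Call:
move_arm:
  increments:
    - [0, 0, 0, 0.0007, 0, 0, 0]
    - [0, 0, 0, 0, 0, 0, 0]
    - [0, 0, 0, 0, 0, 0, 0]
    - [0, 0, 0, 0, 0, 0, 0]

```text
clock: 11.9
position: [0.5338, 0.2216, 0.1143]
eef_rot: [0.582, 3.087, 0.0]
force: [-1.1, 0.4, 6.1]
finger_gap: 0.0224
grip_force: 45.0
```

```bash
python3 - <<'E'
from h import *
go([.534,.219,.114])
F=[]
for i in range(10):
    s=bot.grab_frame("scene"); q=bot.read_state(); F.append([*q["force"],q["position"][2]])
print(np.mean(F,0),np.std(F,0))
x,y=296,90;m=cv2.resize(s[y:y+50,x:x+50],(600,600),interpolation=cv2.INTER_CUBIC)
cv2.imwrite("pics/mid.png",m[:,:,::-1])
E
```

```text
pos [0.5338 0.2216 0.1143] delta tool [-0.0011 -0.0024  0.0003] rot vs ref [0.0199 0.0212 0.003 ] F [-1.1039  0.4277  6.1114] gap 0.02239237446154478 44.986492395401 q7 0.7845846049434333 t 11.9
[-0.9198 -0.4055  6.0285  0.1143] [0.3634 0.4549 0.6544 0.    ]
```

View pics/mid.png

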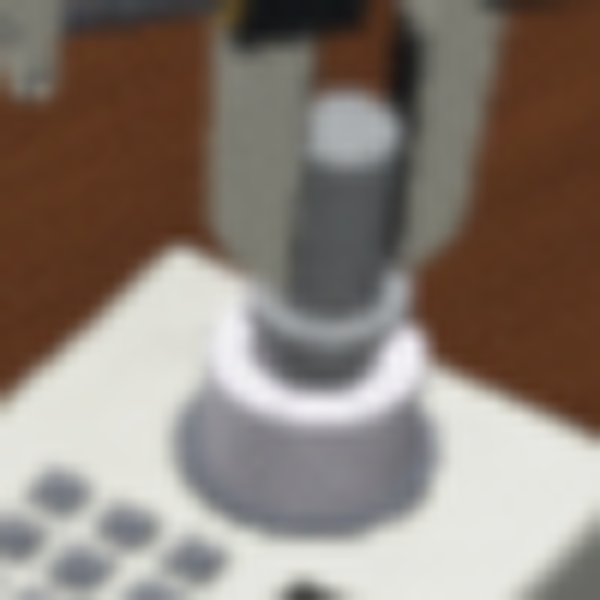

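The crop shows the key upright, with the collar just above the tube mouth and the nose inside. Net push is about 7.6 N and travel about 6.7 mm, so one small nudge remains.

Call:
move_arm:
  increments:
    - [0, 0, 0, 0.0003, 0, 0, 0]
    - [0, 0, 0, 0, 0, 0, 0]
    - [0, 0, 0, 0, 0, 0, 0]
    - [0, 0, 0, 0, 0, 0, 0]
    - [0, 0, 0, 0, 0, 0, 0]
    - [0, 0, 0, 0, 0, 0, 0]

```text
clock: 13.0
position: [0.5338, 0.2216, 0.114]
eef_rot: [0.582, 3.087, 0.0]
force: [-1.3, -1.5, 5.7]
finger_gap: 0.0228
grip_force: 45.0
```

```bash
python3 - <<'E'
from h import *
F=[]
for i in range(12):
    s=bot.grab_frame("scene"); q=bot.read_state(); F.append([*q["force"],q["position"][2]])
m=np.mean(F,0);print(m,q["grip_force"],q["clock"])
if 5.4<m[2]<7.6: print(bot.sign_off())
E
```

```text
[-0.8647 -0.3658  5.9491  0.114 ] 44.986796379089355 13.6
the job is handed in; nothing more can be done
None
```

I handed the job in with the key gripped upright in the guard tube and the plunger held steady about 7 mm in, judged from the tool height and a net push of about 7.5 N; the stop was never reached.

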